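Load the specimen tray past the spring gate

TASK

Push the steel bail bar aside with one fingertip and hold the red spring gate open while you push the blue specimen tray along the chute by the black pad at the end of its handle, until its nose is fully home against the end stop; then let go so that the gate shuts behind the tray's body. Only push, gently: do not pinch or lift the tray, do not let the gate press on the tray, keep both black specimens in their cells, and leave everything else on the worktop alone.

Things in the scene. Friction and masses are not known exactly. Their poses are not given: they have to be found in the camera images.
- chute: fixed loading chute on a grey base plate. Origin: on the worktop, under the middle of the channel, in the plane of the gate blade. +x is the way the tray travels, +y left of that (bail side), z up. Base plate 6 mm thick, x -190 to 85, y -38 to 82 mm; its top is the channel's floor. Aluminium side walls x -135 to 80 mm, inner faces y = +-29, outer faces y = +-34, tops z = 24 mm
- stop_face (a point): middle of the face of the chute's end stop, at chute x = 74, y = 0, z = 19 mm; the stop is 68 mm wide, its top at z = 32 mm
- finger_lane (a point): point on the base plate (chute x = -100, y = 49, z = 6 mm) in the middle of the free lane for a finger between the left wall (outer face y = 34 mm) and the shut bail bar (inner face y = 64 mm); the lane runs from chute x = -165 mm to the red gate arm at x = -4 mm
- gate (a joint): spring gate angle, rad: 0 shut, 0.7 limit. Turns about a shaft along chute x at y = 68, z = 14 mm. Pushing the bail bar to the left (chute +y, away from the channel) opens it: red arm and blade at chute x = 0 swing up and left, out of the channel, clearing the tray from 0.3 rad on (0.4 to 0.6 is good). A spring shuts it when released; holding takes about 2 to 4 N at the bar
- bail (a point): on the centre line of the steel bail bar, at chute x = -90 mm; shut: y = 68, z = 50 mm. The bar is 8 mm thick, parallel to the chute's x from x = -172 to +30 mm, 36 mm above the gate's shaft, with an upright leg at each end; it swings with the gate
- blade (a point): lower inner corner of the red blade (5 mm thick), swings with the gate. Shut: chute x = 0, y = 13, z = 27 mm; the blade then fills y 13 to 40, z 27 to 54 mm and stops the tray's body, but passes beside its handle
- tray: loose blue tray lying in the channel before the gate, 0.15 to 0.31 kg. Origin: middle of the underside of its blue body (64 mm long in x, 54 wide, 30 high); +x points to the end stop. A black handle 10 mm wide, 18 high runs back from the body to an upright push pad. Fully home its origin is at chute x = 42 mm and the rear of the blue body 10 mm past the gate plane
- push_pad (a point): centre of the rear face of the tray's black push pad, at tray x = -77 mm, 16 mm above the tray's underside (22 mm above the worktop); the pad is 30 mm wide, 6 mm thick, from 1 to 29 mm above the underside. Fully home it is at chute x = -35 mm
- specimen_a: black resin puck 25 mm across, 14 mm tall, loose in the rear cell of the tray (cells 26 mm square, 18 mm deep); origin under its centre
- specimen_b: black resin puck 25 mm across, 13 mm tall, loose in the front cell of the tray; origin under its centre
- slide_box: bystander: small green and cream box of glass slides, 30 x 82 x 36 mm; leave alone
- tweezers: bystander: steel tweezers, 136 mm long, lying flat; leave alone
- eyepiece: bystander: black microscope eyepiece, 39 mm across, 42 mm tall; leave alone
- lens_can: bystander: grey can with black cap, 38 mm across, 54 mm tall; leave alone
- petri_dish: bystander: shallow clear dish, 88 mm across, 15 mm tall; leave alone
- red_specimen: bystander: red resin puck, 38 mm across, 20 mm tall, standing on the worktop beside the right wall of the chute; leave alone
- masking_tape: bystander: roll of tan tape, 104 mm across, 25 mm tall; leave alone
- marker: bystander: white and blue marker pen, 135 mm long; leave alone

How it is judged (in metres and radians):
On the way, in this order (a step that is already met when the one before it is completed fails the run):
1. the gate is held open while the tray still stands in front of it (value of joint gate above 0.3 rad and x of tray in the frame of chute below -0.034 m), for 0.1 s.
2. the tray's body is half way past the gate, with the gate still held open (value of joint gate above 0.28 rad and x of tray in the frame of chute between 0 and 0.03 m), for 0.05 s.
At the end, for the whole second after the job is handed in: The tray lies on the chute's floor with its nose within 5 mm of the end stop, at rest, both specimens in its cells, and the gate is shut (under 0.08 rad) behind its body (x of tray in the frame of chute above 0.037 m and z of tray in the frame of chute below 0.01 m and value of joint gate below 0.08 rad and linear speed of tray below 0.01 m/s and horizontal distance between each of specimen_a, specimen_b and tray below 0.025 m and z of each of specimen_a, specimen_b in the frame of tray below 0.022 m); the robot touches nothing.
It fails at once if the gate presses on the tray with more than 1 N (contact force between gate and tray above 1 N).
It fails at once if the tray is lifted more than 10 mm off the chute's floor (z of tray in the frame of chute above 0.016 m).
It fails at once if the tray is pinched or pushed with more than 25 N (contact force between the fingers and tray above 25 N).
It fails at once if a specimen leaves its cell (not (horizontal distance between each of specimen_a, specimen_b and tray below 0.025 m and z of each of specimen_a, specimen_b in the frame of tray below 0.022 m)).
It fails at once if a bystander is moved more than 15 mm (distance of any of slide_box, tweezers, eyepiece, lens_can, petri_dish, red_specimen, masking_tape, marker from where it was at the start of the episode above 0.015 m).
It also fails if it takes over 43 s, if anything falls off the work surface, if the arm or the gripper's body presses on something with over 40 N, if the wrist force passes 120 N, or if a joint passes its speed limit or range.

ROBOT

A 6-joint arm with a two-finger parallel gripper is mounted at the origin on a cart in front of the work surface, level with it; the furniture and walls round the work are solid. World frame = base frame: x ahead of the robot, y to its left, z up, the work surface at z = 0. Lengths are in m, angles in degrees, forces in N, time in s.
With the tool pointing down it reaches from about 0.325 to 0.85 m from the base axis. Payload 15.5 kg.
Tool frame: the origin (TCP) lies on the centre line of the jaws, within the pads' length; the fingertips stand 25 mm ahead of it and the grasp point (between the pads) lies 6 mm ahead of it (r.nose_length is the distance from the TCP to the fingertips, in m); z points along the fingers, y is the direction in which the jaws open and shut (so a half turn about z gives the same grasp; the last joint's range is limited). The gripper opens to 91 mm and grips with 3 to 60 N. Pads are 32 mm wide; open, the fingers measure 118 mm over their backs; the gripper's body (76 mm by 178 mm) begins 60 mm behind the grasp point.
Start: joints at [67.638, 28.281, 77.091, -0, 74.628, -5.472], TCP at [0.182, 0.598, 0.239] pointing down, gripper open.
Joint ranges: [-166.48, 166.48], [-47.26, 123.95], [12.59, 153.08], [-70.14, 250.14], [6.76, 159.57], [-176.63, 176.63]. Speed limits (degrees/s): [108.29, 108.29, 147.25, 172.46, 172.46, 172.46].

INTERFACE

Orientations are given as a 3x3 rotation matrix whose columns are the frame's x, y, z axes.
In Python, from workcell import r gives the robot as it stands. Calls block until the motion is done:
- r.movep(position, orientation): joint-space move of the TCP to a pose.
- r.movel(position, ori=None, vel=0.15): straight line of the TCP; ori=None keeps the orientation; vel is the mean speed in m/s.
- r.move_joints(angles): joint-space move.
- r.gripper_to(opening, strength=None): opening from 0.0 (shut) to 1.0 (fully open); strength is the grip in N (None keeps the last); returns when the fingers have stopped.
- r.wait(seconds).
- r.ik(position, orientation): joint angles nearest the present ones, or None.
- r.capture(name): name is "scene" or "top" or "wrist"; returns (picture, depth): 480x640x3 uint8, blue, green, red; 480x640 float32, m along the optical axis (not along the pixel's ray), 0 where there is no reading.
- r.get_calibration(name): a dict with "vfov" (degrees; the focal length in pixels is half the picture's height over the tangent of half this angle, whatever the lens; pixels are square), "cx", "cy" (the principal point, pixels), "T" (4x4, takes a point from camera to world coordinates); the wrist camera has in their place "hand_eye" (4x4, takes a point from camera to tool coordinates, whose origin is the TCP and whose axes are the flange's). Camera axes: x right, y down, z forward; pixel columns grow to the right and rows downward; lengths in m; the calibration is good to about 2 mm. A picture is of the moment at which its call begins: read the wrist's pose just before it. get_calibration takes no time and is no camera call.
A pose or a line that the arm cannot do raises r.MotionError and nothing moves.
- r.sign_off(): hands the job in, once; it reports no verdict.
Trained networks look in the newest picture that a camera, given by its name, has taken for a name from the list of things; names that differ only in an ending like _2 or _b are one class to them, and where a whole thing is asked for, a point or a joint stands for the part that bears it (a point fixed in the world has none). Each returns a list of dicts, best first, with "confidence" (0 to 1); they miss things now and then, are a little off and sometimes report something else, mostly with a low value. They report only what shows in the picture. A call takes as long as a camera call.
- r.look_for(thing, camera): "centre" ([x, y, z] in m, in world coordinates, good to about 4 mm: the middle of the surface that is visible of it).
- r.spot_point(thing, camera): "centre" ([x, y, z] in m, in world coordinates, good to about 4 mm: a listed point, or the origin of a listed thing).
Readings, each from a call of its own:
- r.current_time(): time.
- r.current_q(): joint angles.
- r.current_dq(): joint speeds.
- r.current_joint_torque(): joint torques, N m.
- r.current_tcp_pos(): TCP position.
- r.current_tcp_rot(): TCP orientation.
- r.current_contact_force(): force on the tool from outside, world axes, zero at the start.
- r.current_wrist_torque(): the same for the moment, N m.
- r.current_finger_gap(): opening from 0.0 (shut) to 1.0 (fully open).
Only numpy, scipy, OpenCV 4.12 (cv2) and the standard library are available. Lean on these libraries where they do the work, as an engineer would, in place of code of your own. Each camera call takes 0.05 s, during which the arm holds its last target.

## Working session

There is one attempt and no reset: what is moved stays moved. The work goes in short steps, each a Python script; the robot and the scene stay as the last script left them, time stands still between calls to the robot, and variables do not carry over. Pictures are saved under pics/ and viewed, and the job is handed in when it is done.

```bash
ls; mkdir -p pics; python3 - <<'E'
from workcell import r
import cv2,numpy as np
print(r.current_time(), r.current_tcp_pos(), r.current_tcp_rot(), r.nose_length)
for c in ["scene","top"]:
    p,d=r.capture(c); cv2.imwrite(f"pics/{c}0.png",p)
    for t in ["stop_face","finger_lane","bail","blade","push_pad","tray","chute"]:
        for o in r.spot_point(t,c)[:2]: print(c,t,np.round(o["centre"],4),round(o["confidence"],2))
print(r.current_time())
E
```

```text
pics
0.0 [0.18145169 0.59770822 0.23832401] [[-9.56866695e-01  2.90526955e-01 -4.65578837e-04]
 [ 2.90527308e-01  9.56865996e-01 -1.16137112e-03]
 [ 1.08086943e-04 -1.24654071e-03 -9.99999217e-01]] 0.025
scene stop_face [0.6705 0.2837 0.022 ] 0.81
scene finger_lane [0.4947 0.3242 0.0075] 0.62
scene finger_lane [0.4574 0.274  0.0236] 0.57
scene bail [0.4989 0.3453 0.0552] 0.83
scene blade [0.5903 0.292  0.0253] 0.7
scene push_pad [0.4534 0.2749 0.0275] 0.96
scene push_pad [0.4945 0.3242 0.0055] 0.45
scene tray [0.5255 0.2805 0.0076] 0.76
scene chute [ 0.5978  0.2826 -0.0028] 0.9
top stop_face [0.6666 0.2822 0.0186] 0.87
top finger_lane [0.4889 0.3258 0.0051] 0.71
top finger_lane [ 0.5452 -0.1968  0.0026] 0.35
top bail [0.5012 0.3475 0.0531] 0.56
top bail [ 0.4143 -0.1779 -0.0026] 0.23
top blade [0.5928 0.295  0.0292] 0.81
top blade [0.5473 0.2767 0.0164] 0.72
top push_pad [0.4607 0.276  0.0231] 0.58
top push_pad [0.5155 0.2756 0.0208] 0.51
top tray [0.5318 0.2767 0.0025] 0.84
top tray [ 0.5456 -0.1966  0.0022] 0.7
top chute [ 0.5947  0.2811 -0.0039] 0.95
top chute [0.5004 0.3433 0.0492] 0.33
0.8
```

View pics/scene0.png

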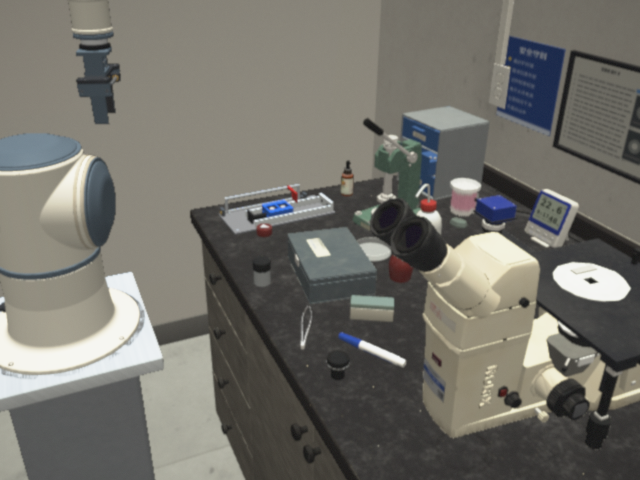

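View pics/top0.png

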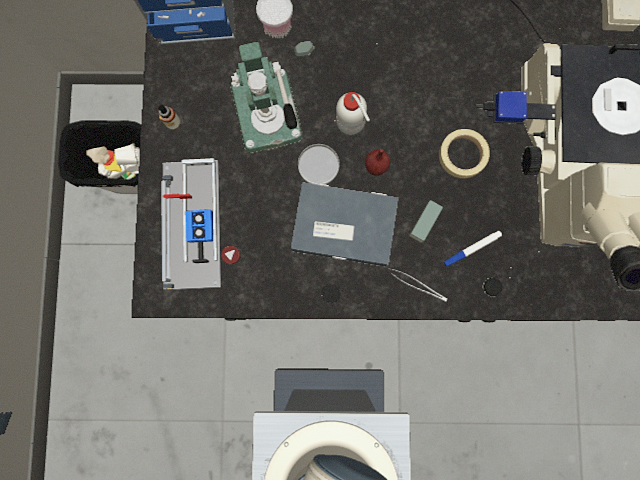

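```bash
cat > h.py <<'E'
from workcell import r
import cv2,numpy as np
pts={"stop_face":(74,0,19),"finger_lane":(-100,49,6),"bail":(-90,68,50),"blade":(0,13,27),"chute":(0,0,0)}
def R(yaw):  # tool down; tool y axis = world y rotated by yaw
    c,s=np.cos(yaw),np.sin(yaw)
    return np.array([[-c,-s,0],[-s,c,0],[0,0,-1.]])
def detect(cam):
    out={}
    for t in list(pts)+["push_pad","tray"]:
        l=r.spot_point(t,cam)
        out[t]=[(np.round(o["centre"],4),round(o["confidence"],2)) for o in l[:2]]
        print(cam,t,out[t])
    return out
E
python3 - <<'E'
from h import *
r.movep([0.50,0.31,0.27],R(np.radians(-17)))
P=r.current_tcp_pos();Q=r.current_tcp_rot()
p,d=r.capture("wrist");cv2.imwrite("pics/w1.png",p)
np.savez("w1.npz",p=p,d=d,P=P,Q=Q)
detect("wrist")
print(P,r.get_calibration("wrist"),r.current_time(),r.current_finger_gap())
E
```

```text
wrist stop_face [(array([0.6675, 0.2872, 0.0221]), 0.63)]
wrist finger_lane [(array([0.4944, 0.3282, 0.0068]), 0.76)]
wrist bail [(array([0.5022, 0.3405, 0.0468]), 0.7), (array([0.5174, 0.2796, 0.0163]), 0.46)]
wrist blade [(array([0.5915, 0.2951, 0.0276]), 0.75)]
wrist chute [(array([0.5917, 0.2854, 0.0038]), 0.69)]
wrist push_pad []
wrist tray [(array([0.5325, 0.2786, 0.0089]), 0.72)]
[0.49947528 0.3108399  0.26995252] {'vfov': 61.47427707982104, 'cx': 321.4201426149625, 'cy': 238.0931010529019, 'hand_eye': array([[-7.67102023e-04, -9.72042143e-01, -2.34805204e-01,
         6.53554020e-02],
       [ 9.99999703e-01, -7.61525799e-04, -1.14420913e-04,
        -2.87901007e-04],
       [-6.75882705e-05, -2.34805222e-01,  9.72042439e-01,
        -1.46332096e-01],
       [ 0.00000000e+00,  0.00000000e+00,  0.00000000e+00,
         1.00000000e+00]])} 2.7833 0.9964144579436874
```

View pics/w1.png

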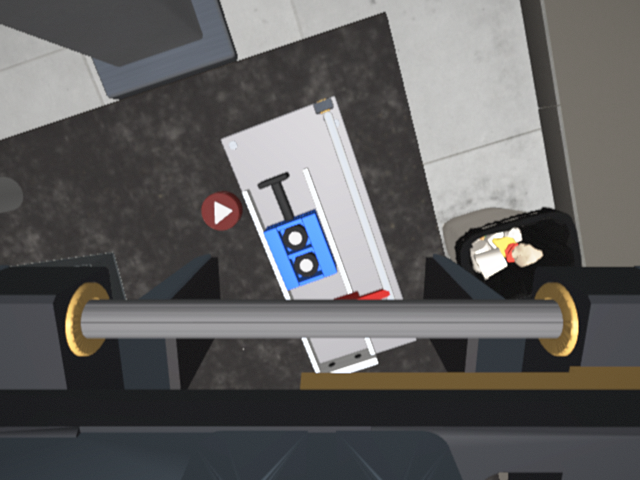

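```bash
python3 - <<'E'
import cv2,numpy as np
p=cv2.imread("pics/w1.png")
c=p[85:205,205:405]; cv2.imwrite("pics/w1c.png",cv2.resize(c,None,fx=4,fy=4,interpolation=cv2.INTER_CUBIC))
E
```

```text
(no output)
```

View pics/w1c.png

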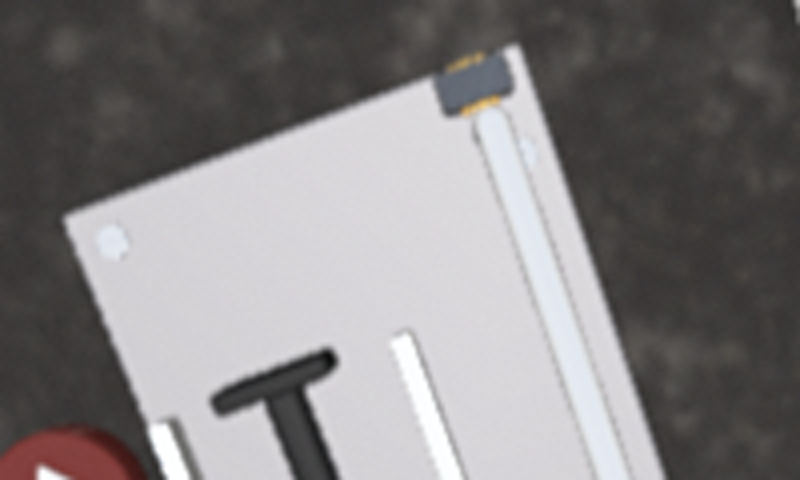

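```bash
cat >> h.py <<'E'
def T_w(P,Q,cam="wrist"):
    c=r.get_calibration(cam)
    if cam!="wrist": return c["T"],c
    T=np.eye(4);T[:3,:3]=Q;T[:3,3]=P
    return T@c["hand_eye"],c
def px(u,v,z,T,c):
    f=240/np.tan(np.radians(c["vfov"]/2))
    d=T[:3,:3]@np.array([(u-c["cx"])/f,(v-c["cy"])/f,1]);o=T[:3,3]
    return (o+d*(z-o[2])/d[2])[:2]
E
python3 - <<'E'
from h import *
n=np.load("w1.npz");T,c=T_w(n["P"],n["Q"])
M=[((221.8,139.3),(-190,-38,6)),((334.8,96.3),(-190,82,6)),((302.8,170.5),(-135,29,24)),((307.5,168),(-135,34,24))]
A=np.array([px(*m[0],m[1][2]/1e3,T,c) for m in M]);B=np.array([m[1][:2] for m in M])/1e3
# network points
A2=[[.6675,.2872],[.4944,.3282],[.5022,.3405],[.5915,.2951],[.5917,.2854],
[.6705,.2837],[.4947,.3242],[.4989,.3453],[.5903,.292],[.5978,.2826],
[.6666,.2822],[.4889,.3258],[.5012,.3475],[.5928,.295],[.5947,.2811]]
B2=np.array([pts[k][:2] for k in ["stop_face","finger_lane","bail","blade","chute"]]*3)/1e3
from scipy.optimize import least_squares
def fit(A,B):
    f=lambda q:((B@np.array([[np.cos(q[2]),np.sin(q[2])],[-np.sin(q[2]),np.cos(q[2])]])+q[:2])-A).ravel()
    s=least_squares(f,[.59,.28,0]);print(np.round(s.x,4),np.degrees(s.x[2]),"\n",np.round(s.fun.reshape(-1,2)*1e3,1));return s.x
print(A)
q=fit(A,B); q2=fit(np.array(A2),B2); fit(np.vstack([A,A2]),np.vstack([B,B2]))
for u in [(258,185.5),(287.5,172.5)]: 
    w=px(*u,.035,T,c);x=w-q[:2];print("pad",w,np.cos(q[2])*x[0]+np.sin(q[2])*x[1],-np.sin(q[2])*x[0]+np.cos(q[2])*x[1])
# depth at few points
d=n["d"]
for u,v in [(222,145),(260,140),(300,130),(345,160),(228,210)]:
    z=d[v,u];f=240/np.tan(np.radians(c["vfov"]/2));print((u,v),np.round(T[:3,:3]@(z*np.array([(u-c["cx"])/f,(v-c["cy"])/f,1]))+T[:3,3],4))
E
```

```text
[[0.40690328 0.23598706]
 [0.40090515 0.3541582 ]
 [0.45832399 0.30441301]
 [0.45738083 0.30944416]]
[0.5945 0.2823 0.0492] 2.821331899235099 
 [[-0.3 -1. ]
 [-0.2  0.7]
 [-0.1  0.2]
 [ 0.6  0.2]]
[0.594  0.2815 0.0464] 2.6584447448098727 
 [[ 0.4 -2.3]
 [-2.6 -2.4]
 [-1.3  4.7]
 [ 1.9 -0.6]
 [ 2.3 -3.9]
 [-2.6  1.2]
 [-2.9  1.6]
 [ 2.  -0.1]
 [ 3.1  2.5]
 [-3.8 -1.1]
 [ 1.3  2.7]
 [ 2.9 -0. ]
 [-0.3 -2.3]
 [ 0.6 -0.5]
 [-0.7  0.4]]
[0.594  0.2815 0.0457] 2.6167807879195886 
 [[-0.9 -1.1]
 [-0.4  0.6]
 [-0.5 -0.1]
 [ 0.3 -0.1]
 [ 0.5 -2.3]
 [-2.5 -2.3]
 [-1.2  4.8]
 [ 2.  -0.6]
 [ 2.3 -3.9]
 [-2.5  1.2]
 [-2.8  1.7]
 [ 2.1  0. ]
 [ 3.2  2.5]
 [-3.8 -1.1]
 [ 1.4  2.7]
 [ 3.   0.1]
 [-0.2 -2.2]
 [ 0.7 -0.5]
 [-0.7  0.4]]
pad [0.45870906 0.26052404] -0.13669530602212898 -0.015047383761473711
pad [0.45530515 0.29087611] -0.13860111261823002 0.015435442441256823
(222, 145) [4.118e-01 2.329e-01 3.000e-04]
(260, 140) [0.4186 0.2719 0.0065]
(300, 130) [0.421  0.3126 0.0068]
(345, 160) [0.4588 0.3447 0.0549]
(228, 210) [0.4737 0.2216 0.0207]
```

```bash
cat >> h.py <<'E'
C=np.array([0.5942,0.2820]);YAW=np.radians(2.7)
TH=YAW-np.radians(17)
def W(x,y,tip): # chute mm, fingertip height mm -> TCP
    c,s=np.cos(YAW),np.sin(YAW);x/=1e3;y/=1e3
    return [C[0]+c*x-s*y,C[1]+s*x+c*y,tip/1e3+r.nose_length]
def snap(n):
    for c in ["wrist","scene"]:
        p,d=r.capture(c)
        if c=="scene": p=cv2.resize(p[170:250,180:350],None,fx=4,fy=4,interpolation=cv2.INTER_CUBIC)
        cv2.imwrite(f"pics/{n}_{c}.png",p)
def st(m=""): print(m,np.round(r.current_tcp_pos(),4),"F",np.round(r.current_contact_force(),2),"t",r.current_time(),"gap",round(r.current_finger_gap(),3))
E
python3 - <<'E'
from h import *
r.gripper_to(0.68)
r.movep(W(-151,12.4,90),R(TH));st()
r.movel(W(-151,12.4,34),vel=0.08);st()
snap("a")
E
```

```text
[0.4441 0.2879 0.116 ] F [0.15 0.21 0.66] t 4.1167 gap 0.683
 [0.4431 0.2874 0.0593] F [-0.61 -0.32 -1.05] t 4.9667 gap 0.683
```

View pics/a_wrist.png

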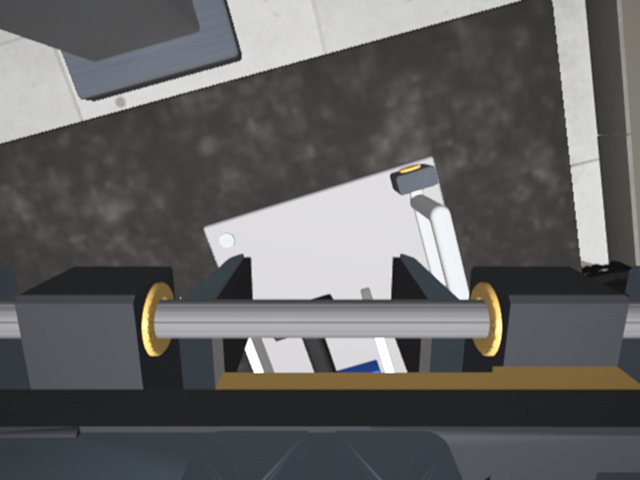

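View pics/a_scene.png

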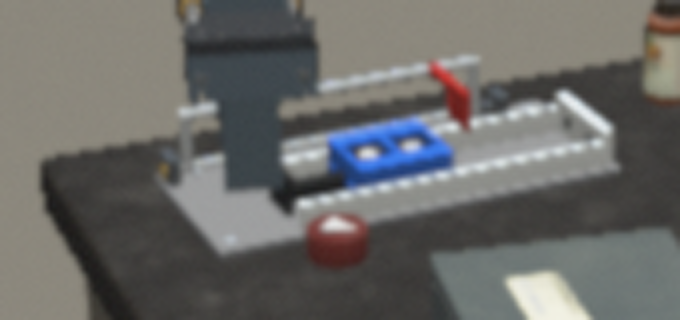

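The fingers stand in the lane and behind the pad, with nothing touched yet. The wrist view shows a real shaft below the bar near (425,230), so I'll keep the tips above it. Next I push the bar left.

```bash
python3 - <<'E'
from h import *
for y in (20,27,34):
    r.movel(W(-151,y,34),vel=0.05);st(y)
snap("b")
E
```

```text
20 [0.4425 0.2952 0.0592] F [ 0.97 -1.01  1.77] t 5.3667 gap 0.679
27 [0.442  0.3021 0.059 ] F [ 1.13 -1.9   0.85] t 5.6583 gap 0.681
34 [0.4416 0.309  0.0589] F [-1.09 -1.97 -0.22] t 5.95 gap 0.683
```

View pics/b_wrist.png

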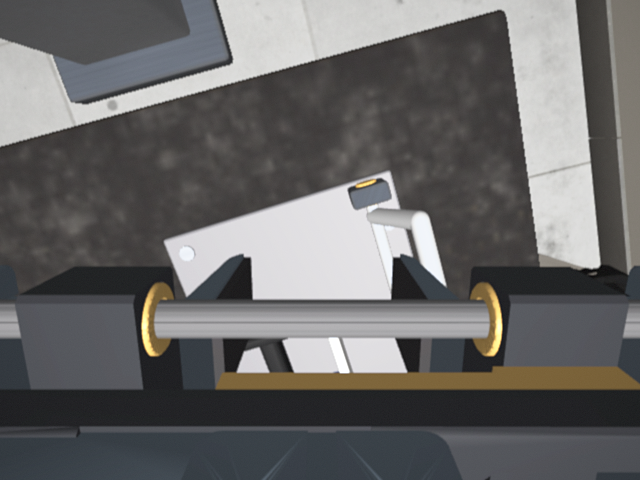

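View pics/b_scene.png

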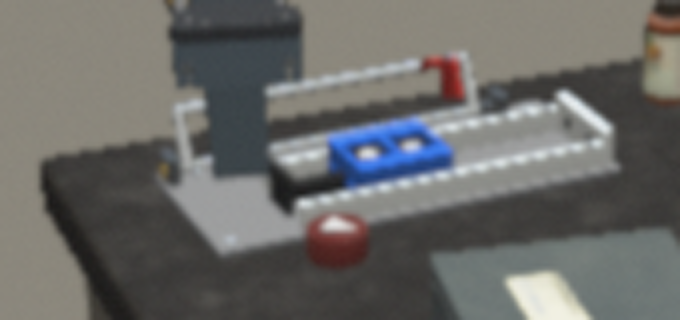

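The gate is up (red arm at about (450,75) in the scene crop) and the tray hasn't moved. I'll check the angle from the bar, then lower the fingers.

```bash
python3 - <<'E'
from h import *
T,c=T_w(r.current_tcp_pos(),r.current_tcp_rot())
for u,v in [(420,245),(427,245),(436,245)]:
    x=px(u,v,.048,T,c)-C;print(np.cos(YAW)*x[0]+np.sin(YAW)*x[1],-np.sin(YAW)*x[0]+np.cos(YAW)*x[1])
r.movel(W(-151,34,24),vel=0.05);st()
snap("c")
E
```

```text
-0.16302506348199503 0.07875980472436976
-0.16219983871661806 0.08145366980401161
-0.16113883996481804 0.08491719587222413
 [0.4417 0.3086 0.0485] F [ 1.04 -3.34 -2.22] t 6.4 gap 0.677
```

View pics/c_scene.png

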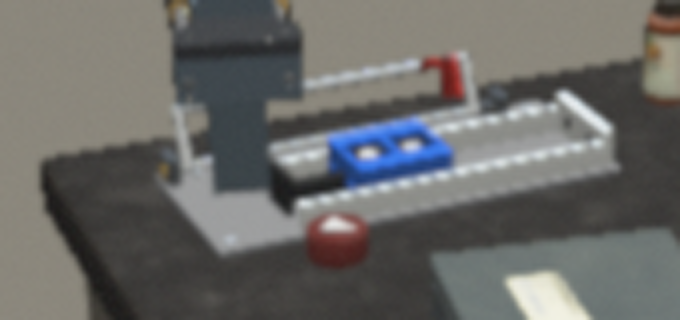

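```bash
python3 - <<'E'
from h import *
r.movel(W(-151,36.5,24),vel=0.05);st()
r.wait(0.15)
r.movel(W(-120,36.5,24),vel=0.03);st()
snap("d")
E
```

```text
[0.4414 0.3113 0.049 ] F [-0.2  -3.85 -2.18] t 6.75 gap 0.68
 [0.4727 0.3129 0.049 ] F [-1.81 -4.45  0.03] t 8.0833 gap 0.677
```

View pics/d_wrist.png

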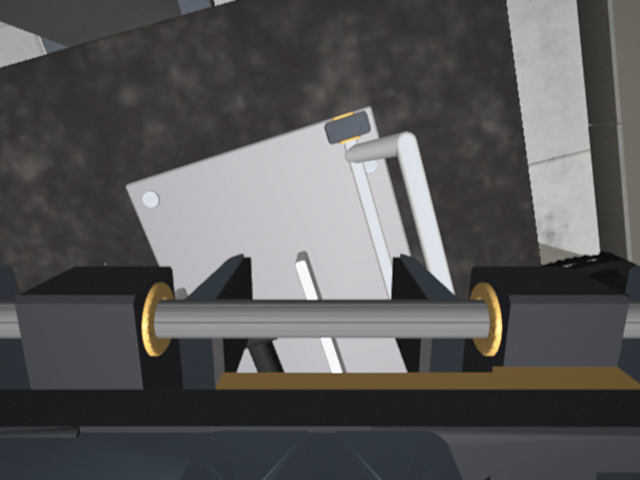

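View pics/d_scene.png

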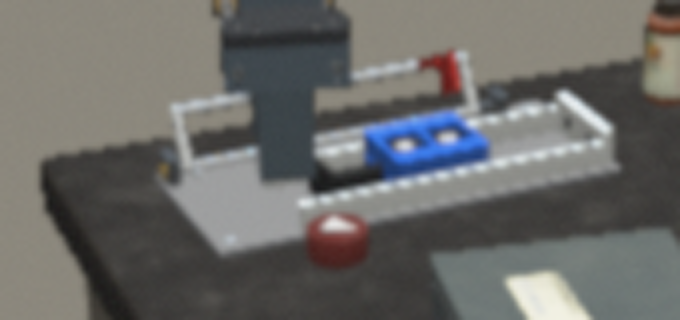

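```bash
python3 - <<'E'
from h import *
for x in (-95,-70,-52):
    r.movel(W(x,36.5,24),vel=0.035);st(x)
snap("e")
print(r.spot_point("tray","scene")[:1])
E
```

```text
-95 [0.4978 0.314  0.049 ] F [-0.54 -2.64 -0.52] t 9.05 gap 0.68
-70 [0.5227 0.3152 0.049 ] F [-0.42 -3.29 -1.  ] t 9.9167 gap 0.684
-52 [0.5408 0.3161 0.0491] F [ 0.21 -3.14 -0.53] t 10.5833 gap 0.682
[{'centre': [0.6242, 0.2859, 0.0052], 'confidence': 0.72}]
```

View pics/e_wrist.png

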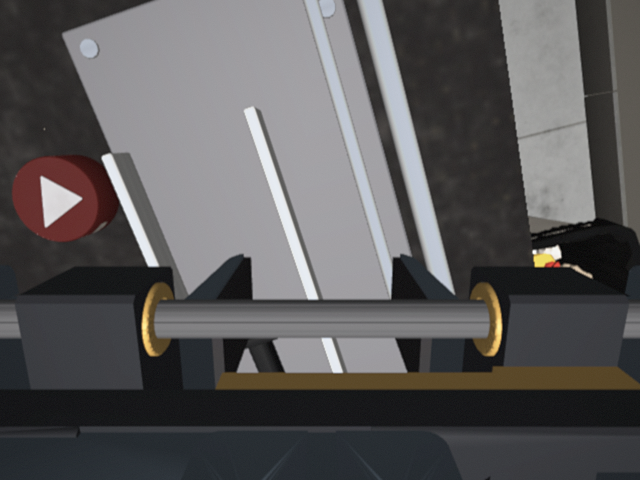

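View pics/e_scene.png

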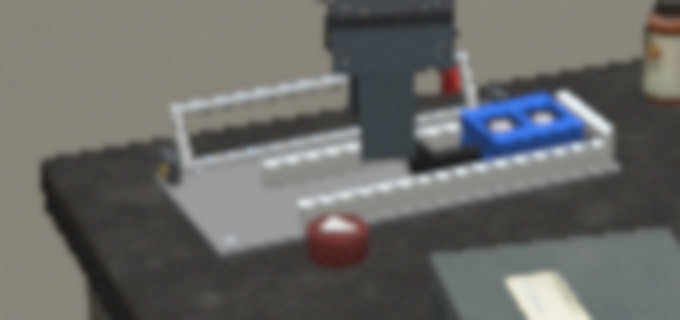

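The tray is nearly home, with its nose about 10 mm from the stop in the scene crop, and the gate is still open. I'll finish in small steps and watch the force.

```bash
python3 - <<'E'
from h import *
def fx():
    v=[]
    for _ in range(5): v.append(r.current_contact_force()); r.wait(0.02)
    return np.mean(v,0)
x=-52
while x<-36.5:
    x+= 2 if x<-46 else 0.7
    r.movel(W(x,36.5,24),vel=0.03);F=fx();print(round(x,1),np.round(r.current_tcp_pos(),4),np.round(F,1))
    if F[0]<-3.5: break
print(r.current_time())
snap("f")
E
```

```text
-50 [0.5424 0.3161 0.049 ] [-2.7 -3.5  1.4]
-48 [0.5445 0.3161 0.049 ] [-2.4 -3.5  0.2]
-46 [0.5465 0.3163 0.049 ] [-2.6 -3.7  0.6]
-45.3 [0.5471 0.3163 0.049 ] [-3.4 -3.1  0.7]
-44.6 [0.5479 0.3163 0.049 ] [-3.4 -3.3  0.6]
-43.9 [0.5486 0.3164 0.049 ] [-3.4 -3.6  0.9]
-43.2 [0.5493 0.3164 0.049 ] [-3.9 -3.2  0.7]
13.0667
```

View pics/f_scene.png

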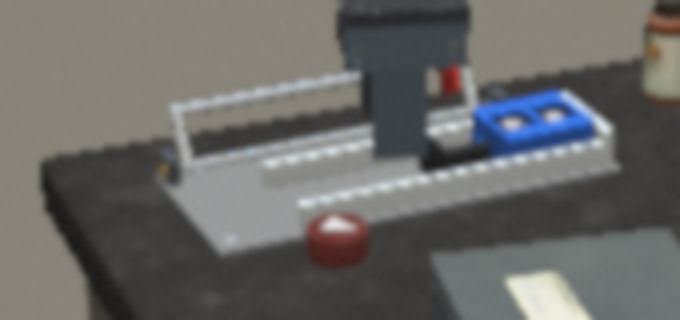

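```bash
python3 - <<'E'
from h import *
def fx():
    v=[]
    for _ in range(5): v.append(r.current_contact_force()); r.wait(0.02)
    return np.mean(v,0)
x=-43.2
while x<-37:
    x+= .5
    r.movel(W(x,36.5,24),vel=0.03);F=fx();print(round(x,1),np.round(r.current_tcp_pos(),4),np.round(F,1))
    if F[0]<-7: break
print(r.current_time())
snap("g")
E
```

```text
-42.7 [0.5496 0.3164 0.049 ] [-4.4 -3.1  1.6]
-42.2 [0.5498 0.3164 0.0489] [-6.7 -2.7  2.8]
-41.7 [0.5499 0.3164 0.0489] [-9.1 -2.7  3.9]
14.1667
```

View pics/g_scene.png

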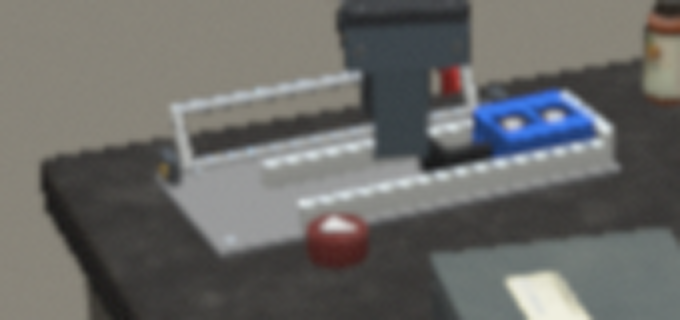

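Firm contact came at x = -41.7, and the stop was predicted at -41.2, so the tray is home. I'll back off, raise the tips over the walls and let the gate shut gently.

```bash
python3 - <<'E'
from h import *
r.movel(W(-55,36.5,24),vel=0.04);st()
r.movel(W(-55,36.5,36),vel=0.05);st()
r.movel(W(-55,12.4,36),vel=0.04);st()
r.movel(W(-55,12.4,110),vel=0.1);st()
r.movel(W(-150,12.4,230),vel=0.2);r.wait(0.3);st()
P=r.current_tcp_pos();Q=r.current_tcp_rot()
snap("h")
p,d=r.capture("top");cv2.imwrite("pics/h_top.png",cv2.resize(p[150:300,120:260],None,fx=4,fy=4,interpolation=cv2.INTER_CUBIC))
for cam in ("scene","top","wrist"): 
    for t in ("tray","push_pad","blade","bail"):
        for o in r.spot_point(t,cam)[:1]:
            w=np.array(o["centre"]);x=w[:2]-C;print(cam,t,np.round([np.cos(YAW)*x[0]+np.sin(YAW)*x[1],-np.sin(YAW)*x[0]+np.cos(YAW)*x[1],w[2]],4),round(o["confidence"],2))
np.savez("h.npz",P=P,Q=Q);print(r.current_time())
E
```

```text
[0.5373 0.3159 0.0491] F [-1.01 -2.15  0.52] t 14.75 gap 0.68
 [0.538  0.3161 0.0616] F [-0.24 -2.46  1.45] t 15.1417 gap 0.677
 [0.5388 0.2919 0.061 ] F [ 0.27 -0.54  0.13] t 15.8917 gap 0.681
 [0.5383 0.2917 0.1344] F [-0.63 -0.39 -0.13] t 16.7833 gap 0.681
 [0.4439 0.2872 0.2544] F [-0.16  0.58 -0.13] t 18.0 gap 0.681
scene tray [0.0359 0.0015 0.0069] 0.74
scene push_pad [-0.0358 -0.0021  0.0256] 0.83
scene blade [-0.0015  0.0128  0.0287] 0.63
scene bail [-0.0929  0.0696  0.0524] 0.84
top tray [ 0.0407 -0.0036  0.0071] 0.91
top push_pad [-0.0349 -0.0001  0.0249] 0.75
top blade [-0.0026  0.0146  0.0275] 0.84
top bail [-0.0937  0.0643  0.0482] 0.61
wrist tray [ 0.041  -0.0003  0.0071] 0.94
wrist blade [-0.0018  0.011   0.0294] 0.89
wrist bail [-0.0861  0.0617  0.0455] 0.58
18.75
```

View pics/h_scene.png

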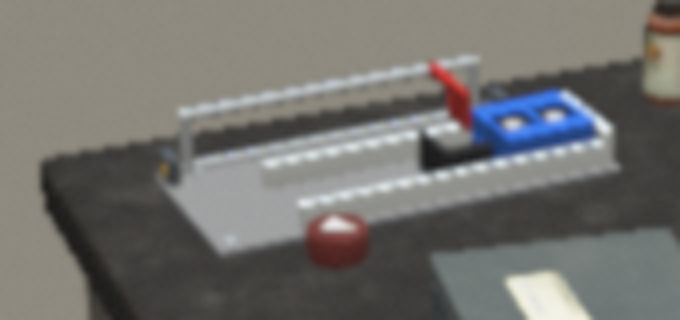

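View pics/h_top.png

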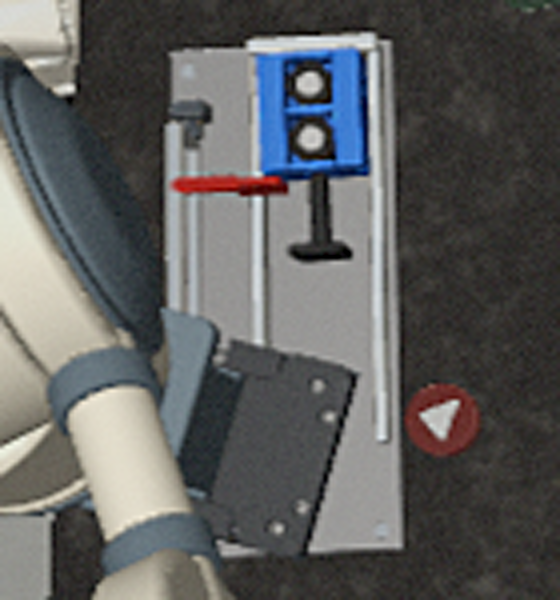

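View pics/h_wrist.png

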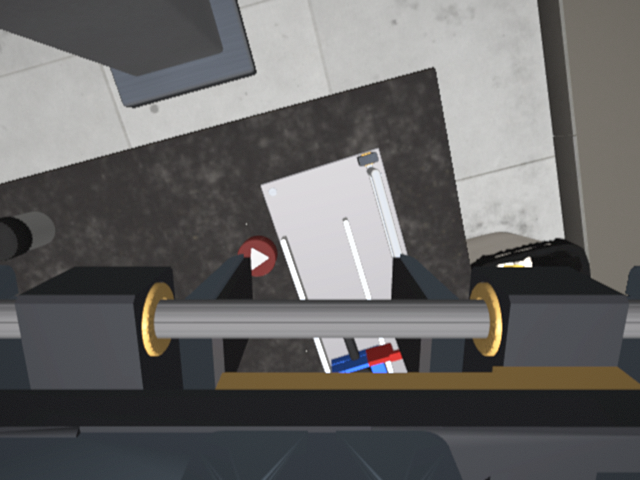

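In the top crop the tray nose is at the stop (row ~50), the gate lies shut behind the body (row ~185) and both pucks are in their cells. Nothing is being touched, so I'm handing it in.

```bash
python3 -c "
from workcell import r
r.sign_off();print(r.current_time())"
```

```text
the job is handed in; nothing more can be done
the job is handed in; nothing more can be done
```

The tray is home against the end stop, the gate is shut behind it, and I handed the job in after about 19 s of the 43 s allowed. No verdict was reported.

**How it went:** With the gripper turned 17° to the chute, the left fingertip pushed the bail bar aside and held the gate open. I measured about 0.39 rad, then pushed the bar about 2.5 mm further. The right finger pushed the pad with about 2 to 4 N until firm contact at about 9 N, within 0.5 mm of where the stop was predicted. I then backed off, raised the fingers over the walls and let the gate close slowly.

**Last checks:**
- **Tray:** The top and wrist cameras put its origin at chute x of about 41 mm, and the push pad reads about -35 mm (home: 42 and -35 mm). The scene camera gave 36 mm for the tray, which disagrees. That is within about two of its 4 mm errors, and its own pad reading of -36 mm supports the tray being home.
- **Gate and bar:** The blade is back at its shut position, within 3 mm on all three cameras. Two cameras have the bar shut within about 4 mm. The wrist camera's bar reading is 6 mm off, but on the side away from opening.
- **Specimens and bystanders:** Both specimens show in their cells. The red specimen beside the chute looks unmoved, and the arm went nowhere near the others; I did not measure any of them.
- **Contact:** The arm was clear of everything, and the force reading was down to noise.

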